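Load a sharpening stone under a spring hold-down

TASK

A sharpening stone stands in the lane of its bench holder, in front of the spring-closed flap. Press the flap's long bar down with one fingertip so that the flap swings up, and keep it down while the other fingertip pushes the stone from its near end along the lane, under the flap, fully home against the back stop; then let go so that the flap comes down and rests on the stone. Only touch and push: do not pick the stone up, and leave the things beside the holder where they are.

Things in the scene. Friction and masses are not known exactly. Their poses are not given: they have to be found in the camera images.
- holder: Bench holder for the stone, steel and aluminium, fixed to the bench. Origin at bench level (z = 0) below the hinge pin, at the flap's front edge; x points along the lane to the back stop, y to the left, z up. It spans x -205..55, y -65..62 mm. Hinge pin along x at y = 0, z = 24 mm, in three bearing blocks 34 mm high, 22 mm across, at x = -199, -45 and 47 mm. A 3 mm base strip lies under the bar.
- lane_mouth (a point): Middle of the lane's near end, at bench level: x = -67, y = -40.5 mm of the holder. The lane has no floor (the stone slides on the bench); it runs along the holder's x between two rails 14 mm high with inner faces at y = -22 and -59 mm (37 mm apart), to the back stop, 18 mm high, its face at x = 40 mm. Nearer the robot than this point no rail flanks the stone.
- flap (a joint): Spring rocker on the hinge pin, rad: flap plate over the lane, long bar on the left. 0 = closed, the flap drooping into the lane so that its front edge stops the stone. Pressing the bar raises it: at 0.25 its underside is level, 21 mm up (resting on the stone); above 0.34 the stone passes; stop at 0.56. About 2 N on the bar starts it, 6 N holds it fully open; released, it closes.
- flap_corner (a point): Outer front corner of the flap, a steel plate 3 mm thick at x 0..35 mm of the holder, reaching right from the hinge pin to y = -60 mm. The point, on the plate's upper face, is 9 mm above the bench when closed, about 42 mm when fully open.
- bar_mid (a point): Middle of the upper face of the long bar, 125 mm along the lane (x -195..-70 mm of the holder), 36 mm across. Flap closed: the bar slopes up to the left, this point at y = 43, z = 32 mm. Fully pressed (flap at 0.55) it is level, its top 8 mm above the bench, y 23..59 mm. A fingertip can slide along it while pressing.
- stone: Sharpening stone, reddish brown on grey, 120 mm long (its own y axis, along the lane), 34 mm wide (its x), 21 mm high, loose. Origin at the centre of its underside; its ends are 60 mm from it. Its far end starts in the rails, 2 to 30 mm short of the flap. When home, 80 mm of it still stands out in front of the flap, beside the bar, so the pushing finger stays well clear of the flap.
- stone_home (a point): Where the stone's origin lies when it is home against the back stop: x = -20, y = -40.5, z = 0 mm of the holder.
- wax_block: Bystander: yellow block of beeswax 31x49x23 mm, on the bench beside the holder. Origin at the centre of its underside.
- thread_spool: Bystander: spool of tan thread, 38 mm across, 58 mm high, standing beside the holder. Origin at the centre of its underside.
- heel_block: Bystander: a tan heel block 60x58x18 mm lying on the bench beside the holder. Origin at the centre of its underside.
Things that resemble listed ones, but are neither listed nor needed, are in the scene too. Leave any green or purple look-alike of the stone alone.

How it is judged:
On the way, in this order (a step that is already met when the one before it is completed fails the run):
1. the flap is held open (joint above 0.34) with the stone still in front of it (value of joint flap above 0.34 rad and x of stone in the frame of holder below -0.055 m), for 0.2 s.
2. the stone is home against the back stop while the flap is still held open (value of joint flap above 0.3 rad and x of stone in the frame of holder between -0.024 and -0.016 m and y of stone in the frame of holder between -0.0455 and -0.0355 m), for 0.2 s.
At the end, for the whole second after the job is handed in: The stone lies flat and still in the lane, home within 4 mm of the back stop (and within 5 mm of the lane's middle, 0.08 rad of straight), and the flap rests on it (joint 0.20 to 0.30) (x of stone in the frame of holder between -0.024 and -0.016 m and y of stone in the frame of holder between -0.0455 and -0.0355 m and value of joint flap between 0.2 and 0.3 rad and angle between the y axis of stone and the x axis of holder, either way round below 0.08 rad and height (world z) of stone below 0.006 m and angle between stone's own z axis and vertical below 0.08 rad and linear speed of stone below 0.01 m/s); the robot touches nothing.
It fails at once if the stone is lifted off the bench or tipped (height (world z) of stone above 0.012 m or angle between stone's own z axis and vertical above 0.2 rad).
It fails at once if the wax block is moved by more than 20 mm (distance of wax_block from where it was at the start of the episode above 0.02 m).
It fails at once if the thread spool is moved by more than 20 mm (distance of thread_spool from where it was at the start of the episode above 0.02 m).
It fails at once if the heel block is moved by more than 20 mm (distance of heel_block from where it was at the start of the episode above 0.02 m).
It also fails if it takes over 45 s, if anything falls off the work surface, if the arm or the gripper's body presses on something with over 40 N, if the wrist force passes 120 N, or if a joint passes its speed limit or range.

ROBOT

A 7-joint arm with a two-finger parallel gripper is mounted at the origin on a cart in front of the work surface, level with it; the furniture and walls round the work are solid. World frame = base frame: x ahead of the robot, y to its left, z up, the work surface at z = 0. Lengths are in m, angles in rad, forces in N, time in s.
With the tool pointing down it reaches from about 0.4 to 0.85 m from the base axis. Payload 10.4 kg.
Tool frame: the origin (TCP) lies on the front face of the gripper's body, between the roots of the fingers; the fingertips stand 73 mm ahead of it and the grasp point (between the pads) lies 54 mm ahead of it; z points along the fingers, y is the line along which they close (so a half turn about z gives the same grasp; the last joint's range is limited). The gripper opens to 85 mm and grips with 20 to 120 N. Pads are 22 mm wide; open, the fingers measure 114 mm over their backs; the gripper's body (76 mm by 85 mm) begins 54 mm behind the grasp point. The pads swing forward as they close: fully open they stand 13 mm farther back than shut.
Start: joints at [1.25, 0.332, -0.065, 1.46, 0.022, 1.35, -0.088], TCP at [0.183, -0.597, 0.304] pointing down, gripper open.
Joint ranges: [-2.6, 2.6], [-0.5, 2.12], [-1.47, 1.34], [0.16, 2.42], [-1.27, 4.41], [0.06, 2.06], [-2.6, 2.6]. Speed limits (rad/s): [2.22, 2.22, 2.79, 2.79, 3.14, 3.14, 3.14].

INTERFACE

Orientations are given as a unit quaternion [x, y, z, w].
In Python, from workcell import manip gives the robot as it stands.
- The arm moves only by the shell command python3 -m jog 'ROWS' [FORCE]. ROWS is JSON, a list of rows, each an object with "grip": the gripper command: -1 is fully open, 1 is shut, values between are in proportion; "slide": the shift along the tool's x, y, z in cm, a list of three; "yaw": the turn about the tool's z in rad. A call has 1 to 8 rows; each row shifts and turns the commanded pose from where the row before left it, along the tool's axes as they then stand; what a row does not reach is not made up. A row lasts 1/10 s, in which the tool goes at most 50 mm and 8.59 degrees, less where a joint would pass 70% of its speed; a pose out of reach is approached as far as the arm can. A call with a gripper value outside its range is refused whole. The fingers move at their own pace and stop on an object; FORCE is the grip in N (left out, the last holds). Time passes only in rows, so rows that do not move let the fingers close. It gives the time, the measured TCP pose, the force, the opening and the grip force at its end, in the units of the state.
- manip.get_obs(): the state, without advancing time (a new reading comes with each control period).
- manip.camera(name): name is "scene" or "top" or "wrist"; returns the picture (480x640x3 uint8, blue, green, red); there is no depth.
- manip.calibration(name): a dict with "vfov" (degrees; the focal length in pixels is half the picture's height over the tangent of half this angle, whatever the lens; pixels are square), "cx", "cy" (the principal point, pixels), "k1" (the pictures are not rectified: a ray, as slopes to the right and down, at radius r is drawn at 1 + k1 r^2 times it, then the intrinsics apply), "camera_from_world" (4x4, takes a point from world to camera coordinates). Camera axes: x right, y down, z forward; pixel columns grow to the right and rows downward; lengths in m; the calibration is good to about 2 mm. A picture is of the moment at which its call begins: read the wrist's pose just before it. calibration takes no time and is no camera call; for the wrist camera it gives the pose at the moment of the call.
- manip.hand_in(): hands the job in; it is judged then, once.
Trained networks look in the newest picture that a camera, given by its name, has taken for a name from the list of things; names that differ only in an ending like _2 or _b are one class to them, and where a whole thing is asked for, a point or a joint stands for the part that bears it (a point fixed in the world has none). Each returns a list of dicts, best first, with "conf" (0 to 1); they miss things now and then, are a little off and sometimes report something else, mostly with a low value. They report only what shows in the picture. A call takes as long as a camera call. They do not tell look-alikes from the thing itself.
- manip.masks_of(thing, camera): "region" (480x640 bool, what is visible of it) and "centre" ([column, row] in pixels, amid what is visible of it).
The state is a dict: "clock": time; "joint_pos": joint angles; "joint_velocities": joint speeds; "tau": joint torques, N m; "position": TCP position; "ee_rot": TCP orientation; "ft_force": force on the tool from outside, world axes, zero at the start; "torque": the same for the moment, N m; "grip_width": opening from 0.0 (shut) to 1.0 (fully open); "grasp_force": force on a finger pad.
Only numpy, scipy, OpenCV 4.12 (cv2) and the standard library are available. Lean on these libraries where they do the work, as an engineer would, in place of code of your own. Each camera call takes 0.05 s, during which the arm holds its last target. There are 200 camera calls.

## Working session

There is one attempt and no reset: what is moved stays moved. The work goes in short steps, Python scripts to look and compute and a shell command to move; the robot and the scene stay as the last step left them, time stands still between calls to the robot, and variables do not carry over. Pictures are saved under pics/ and viewed, at most 10 in all, crops included, and the job is handed in when it is done.

```bash
mkdir -p pics; ls; python3 - <<'E'
from workcell import manip
import cv2,numpy as np
for n in("scene","top"):
    cv2.imwrite(f"pics/{n}0.png",manip.camera(n)); c=manip.calibration(n); print(n,{k:(np.round(v,3).tolist()) for k,v in c.items()})
    for t in("holder","flap","stone","bar_mid","wax_block","thread_spool","heel_block"):
        print(t,[(round(d["conf"],2),np.round(d["centre"]).tolist(),int(d["region"].sum())) for d in manip.masks_of(t,n)])
o=manip.get_obs();print({k:np.round(v,3).tolist() for k,v in o.items()})
E
```

```text
pics
scene {'vfov': 48.108, 'cx': 314.331, 'cy': 229.083, 'k1': -0.006, 'camera_from_world': [[-0.688, -0.725, -0.018, 0.365], [-0.413, 0.411, -0.813, 0.27], [0.597, -0.552, -0.583, 0.806], [0.0, 0.0, 0.0, 1.0]]}
holder [(0.62, [327.0, 244.0], 3574)]
flap [(0.77, [328.0, 240.0], 947)]
stone [(0.77, [316.0, 308.0], 1421), (0.63, [348.0, 227.0], 760), (0.58, [427.0, 221.0], 737), (0.57, [331.0, 243.0], 898)]
bar_mid [(0.62, [326.0, 240.0], 840)]
wax_block [(0.73, [330.0, 246.0], 3593), (0.63, [284.0, 265.0], 388)]
thread_spool [(0.7, [261.0, 241.0], 510)]
heel_block [(0.93, [368.0, 204.0], 429)]
top {'vfov': 52.128, 'cx': 316.658, 'cy': 240.232, 'k1': 0.04, 'camera_from_world': [[0.011, -0.999, -0.032, 0.002], [-0.997, -0.008, -0.072, 0.517], [0.072, 0.033, -0.997, 0.88], [0.0, 0.0, 0.0, 1.0]]}
holder [(0.62, [349.0, 222.0], 6980)]
flap [(0.55, [334.0, 240.0], 2213)]
stone [(0.95, [456.0, 287.0], 1518), (0.93, [380.0, 232.0], 1305), (0.64, [258.0, 301.0], 1292)]
bar_mid [(0.84, [340.0, 240.0], 2214)]
wax_block [(0.87, [280.0, 234.0], 423), (0.52, [338.0, 240.0], 2242)]
thread_spool [(0.95, [282.0, 189.0], 457)]
heel_block [(0.7, [441.0, 209.0], 908)]
{'clock': 0.8, 'joint_pos': [1.25, 0.332, -0.065, 1.46, 0.022, 1.35, -0.088], 'joint_velocities': [-0.001, -0.002, 0.001, -0.0, 0.001, -0.0, -0.001], 'tau': [0.0, -62.518, 0.049, -39.181, 0.016, 0.002, 0.0], 'position': [0.183, -0.597, 0.304], 'ee_rot': [0.989, 0.148, 0.0, 0.0], 'ft_force': [-0.329, -0.979, 0.156], 'torque': [0.032, 0.008, -0.038], 'grasp_force': 0.0, 'grip_width': 1.002}
```

```bash
python3 - <<'E'
import cv2
im=cv2.imread("pics/top0.png")[150:330,230:480]
cv2.imwrite("pics/top0c.png",cv2.resize(im,None,fx=3.2,fy=3.2,interpolation=cv2.INTER_CUBIC))
E
```

```text
(no output)
```

View pics/top0c.png

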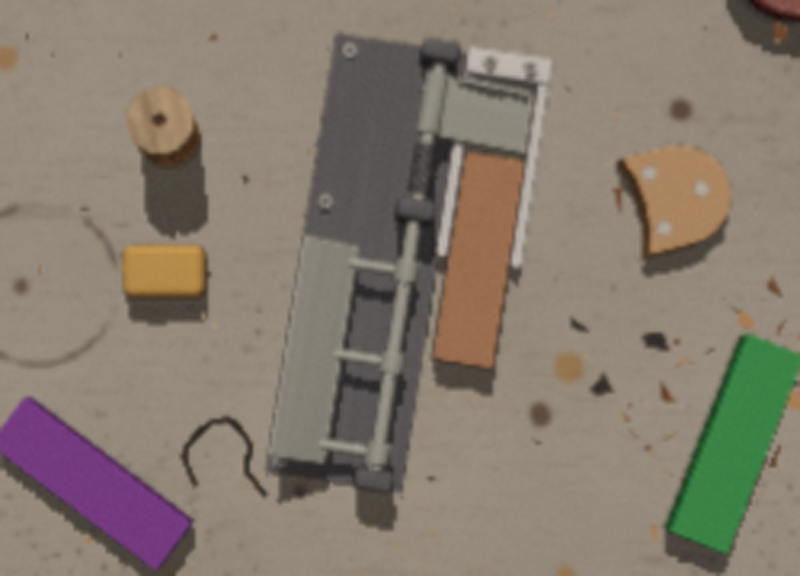

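View pics/scene0.png

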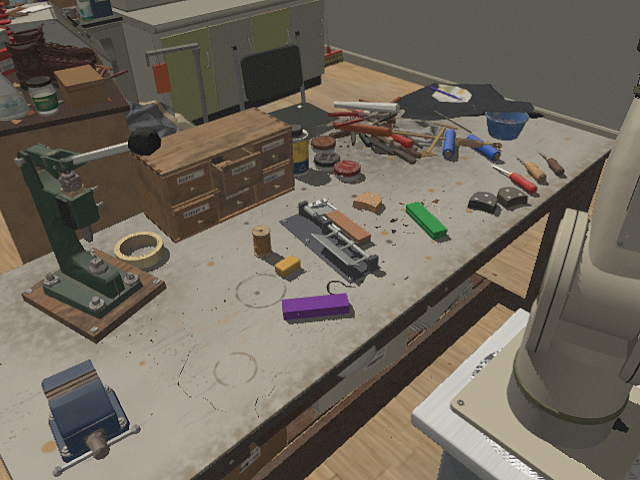

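Three stone shapes appear in the top picture: brown (380,232), green (456,287) and purple (258,301). The brown one, lying in the rails by the flap, is the reddish-brown stone; the enlarged crop confirms it. Next I fit the holder pose.

```bash
cat > h.py <<'E'
import numpy as np, cv2
from scipy.optimize import least_squares
from workcell import manip
def proj(P,c):
    T=np.array(c["camera_from_world"]); P=np.atleast_2d(P); q=P@T[:3,:3].T+T[:3,3]
    s=q[:,:2]/q[:,2:]; s=s*(1+c["k1"]*(s**2).sum(1,keepdims=True))
    return s*240/np.tan(np.radians(c["vfov"]/2))+[c["cx"],c["cy"]]
def place(p,L):  # p=x,y,yaw ; L mm
    L=np.atleast_2d(L)/1000.; c,s=np.cos(p[2]),np.sin(p[2])
    return np.c_[p[0]+c*L[:,0]-s*L[:,1],p[1]+s*L[:,0]+c*L[:,1],L[:,2]]
def fit(L,uv,c,p0):
    f=lambda p:(proj(place(p,L),c)-uv).ravel()
    r=least_squares(f,p0,loss="soft_l1"); return r.x,np.round(f(r.x).reshape(-1,2),1).tolist()
def local(p,w):
    d=np.array(w[:2])-p[:2]; c,s=np.cos(p[2]),np.sin(p[2]); return np.array([c*d[0]+s*d[1],-s*d[0]+c*d[1]])*1000
E
python3 - <<'E'
from h import *
c=manip.calibration("top")
k=lambda a:np.array(a)/3.2+[230,150]
L=[[-199,0,34],[-45,0,34],[47,0,34],[55,62,3],[-205,62,3],[-67,-63,14],[-67,-59,14]]
uv=k([[376,474],[414,206],[441,48],[336,35],[268,470],[522,268],[513,264]])
p,r=fit(L,uv,c,[.6,-.06,-.15]);print(np.round(p,4),r)
s,r2=fit([[60,17,21],[60,-17,21],[-60,-17,21],[-60,17,21]],k([[467,153],[524,155],[493,367],[434,358]]),c,[.55,-.1,-.15])
print(np.round(s,4),r2,"stone in holder",local(p,s),s[2]-p[2])
t=place(p,[[-160,0,0]])[0];print("goal over",t)
w=manip.calibration("wrist");print(w["vfov"],np.linalg.inv(w["camera_from_world"]).round(3).tolist())
E
```

```text
[ 0.6069 -0.0786 -0.1433] [[0.3, 1.6], [1.2, 0.4], [0.3, -0.1], [-0.2, -1.3], [-0.2, 0.1], [-0.9, -0.7], [-0.2, 0.2]]
[ 0.5351 -0.1081 -0.1461] [[-0.5, -0.9], [0.2, 1.3], [0.2, -0.0], [0.0, -0.1]] stone in holder [-66.81778898 -39.4229582 ] -0.0027215123336678804
goal over [ 0.4485358  -0.05576291  0.        ]
65.03069029458692 [[0.294, -0.916, -0.274, 0.253], [-0.956, -0.281, -0.085, -0.576], [0.001, 0.287, -0.958, 0.374], [0.0, 0.0, 0.0, 1.0]]
```

```bash
python3 -m jog '[{"grip":-0.7,"slide":[3.2,-3.3,0],"yaw":0},{"grip":-0.7,"slide":[3.2,-3.3,0],"yaw":0},{"grip":-0.7,"slide":[3.2,-3.3,0],"yaw":0},{"grip":-0.7,"slide":[3.2,-3.3,0],"yaw":0},{"grip":-0.7,"slide":[3.2,-3.3,0],"yaw":0},{"grip":-0.7,"slide":[3.2,-3.3,0],"yaw":0},{"grip":-0.7,"slide":[3.2,-3.3,0],"yaw":0},{"grip":-0.7,"slide":[3.2,-3.3,0],"yaw":0}]'
cat >> h.py <<'E'
HP=np.array([0.6069,-0.0786,-0.1433])
def tool():
    from scipy.spatial.transform import Rotation as R
    o=manip.get_obs(); M=R.from_quat(o["ee_rot"]).as_matrix(); return o,M
def need(L,p=None):  # tool slide (cm) to put TCP at holder-mm L, yaw to align tool x with holder x
    p=HP if p is None else p
    o,M=tool(); w=place(p,[L])[0]; a=np.arctan2(M[1,0],M[0,0])
    print("clock",o["clock"],"holder mm",local(p,o["position"]).round(1),"z",round(o["position"][2],4),"tilt",np.round(M[:,2],3),
      "slide cm",(M.T@(w-o["position"])*100).round(2),"yaw",round(a-p[2],3),"F",np.round(o["ft_force"],1),"grip",round(o["grip_width"],3))
E
python3 -c "
from h import *
need([-150,2,200])"
```

```text
clock: 1.6
position: [0.3512, -0.2682, 0.3042]
ee_rot: [0.989, 0.148, 0.0, 0.0]
ft_force: [0.4, -0.4, 0.8]
grip_width: 0.85
grasp_force: 0.0
clock 1.6 holder mm [-226.  -224.2] z 0.3042 tilt [ 0.    -0.001 -1.   ] slide cm [ 16.53 -17.22  10.4 ] yaw 0.441 F [ 0.4 -0.4  0.8] grip 0.85
```

```bash
python3 -m jog '[{"grip":-0.7,"slide":[2.7,-2.9,1],"yaw":0},{"grip":-0.7,"slide":[2.7,-2.9,1],"yaw":0},{"grip":-0.7,"slide":[2.7,-2.9,1],"yaw":0},{"grip":-0.7,"slide":[2.7,-2.9,1],"yaw":0},{"grip":-0.7,"slide":[2.7,-2.9,1],"yaw":0},{"grip":-0.7,"slide":[2.5,-2.7,1],"yaw":0},{"grip":-0.7,"slide":[0,0,1],"yaw":0.14},{"grip":-0.7,"slide":[0,0,1],"yaw":0.14}]'
python3 -m jog '[{"grip":-0.7,"slide":[0,0,1],"yaw":0.14},{"grip":-0.7,"slide":[0,0,0.4],"yaw":0.02},{"grip":-0.7,"slide":[0,0,0],"yaw":0}]'
python3 - <<'E'
from h import *
need([-150,2,200])
c=manip.calibration("wrist"); im=manip.camera("wrist"); cv2.imwrite("pics/w1.png",im)
E
```

```text
clock: 2.4
position: [0.4535, -0.0574, 0.2236]
ee_rot: [1.0, 0.007, 0.0, -0.0]
ft_force: [1.6, 0.4, 0.1]
grip_width: 0.849
grasp_force: 0.0
clock: 2.7
position: [0.453, -0.0586, 0.2097]
ee_rot: [0.998, -0.07, -0.0, -0.0]
ft_force: [0.6, -0.1, -0.4]
grip_width: 0.851
grasp_force: 0.0
clock 2.7 holder mm [-155.2   -2.2] z 0.2097 tilt [-0.001  0.    -1.   ] slide cm [ 0.52 -0.42  0.97] yaw 0.004 F [ 0.6 -0.1 -0.4] grip 0.851
```

View pics/w1.png

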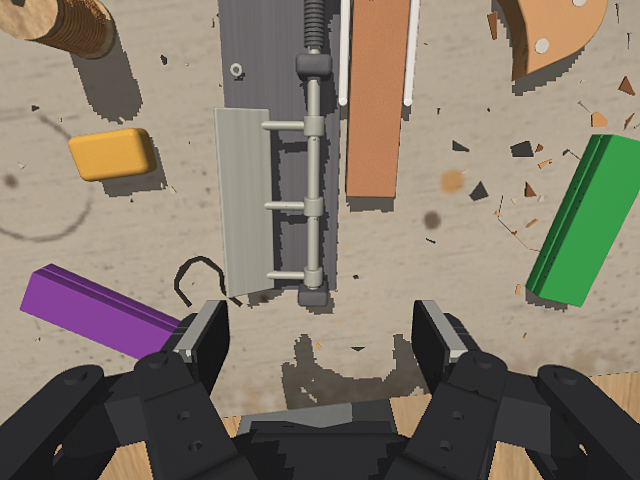

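The wrist view shows the fingers at (205,340) and (440,335), the bar at (245,200), the bearing blocks at (313,62) and (313,295), the rail ends at (344,104) and (408,104), and the stone's near end at (346..397,196).

```bash
python3 - <<'E'
from h import *
c=manip.calibration("wrist")
p,r=fit([[-67,-20,14],[-67,-61,14],[-45,0,34],[-199,0,34]],[[344,104],[408,104],[314,57],[313,294]],c,HP);print(np.round(p,4),r)
s,r2=fit([[-60,-17,21],[-60,17,21],[0,-17,21],[0,17,21]],[[396,195.5],[347,195],[407,67],[351,67]],c,[.535,-.108,-.146]); # last two only for direction
e=fit([[-60,-17,21],[-60,17,21]],[[396,196],[347,195.5]],c,[.535,-.108,-.146])
print(np.round(e[0],4),e[1],"stone",local(p,e[0]),local(HP,e[0]))
o,M=tool()
for s in(-1,1):
  for y in(36,50):
    print(s*y,[proj(o["position"]+M@[x,s*y/1000,z],c)[0].round().tolist() for x in(.011,-.011) for z in(.06,.073)])
im=cv2.imread("pics/w1.png")
cv2.imwrite("pics/w1c.png",cv2.resize(im[40:320,200:460],None,fx=2.1,fy=2.1,interpolation=cv2.INTER_CUBIC))
E
```

```text
[ 0.6089 -0.0775 -0.1526] [[0.9, -2.5], [-1.2, -1.7], [0.6, 1.9], [-0.6, 2.4]]
[ 0.5353 -0.1065 -0.1495] [[0.0, 0.0], [-0.0, -0.0]] stone [-68.32377202 -39.91335895] [-66.87994597 -37.86791265]
-36 [[225.0, 299.0], [233.0, 285.0], [229.0, 350.0], [236.0, 333.0]]
-50 [[188.0, 299.0], [199.0, 285.0], [193.0, 350.0], [203.0, 333.0]]
36 [[416.0, 299.0], [408.0, 285.0], [412.0, 350.0], [405.0, 333.0]]
50 [[453.0, 299.0], [443.0, 285.0], [448.0, 350.0], [438.0, 333.0]]
```

View pics/w1c.png

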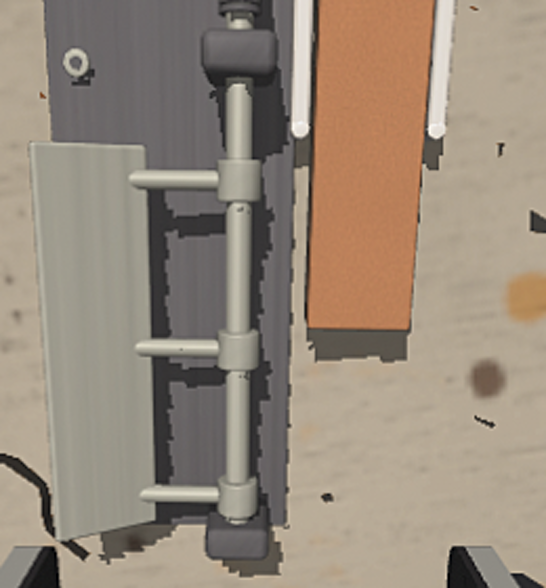

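```bash
sed -i 's/^HP=.*/HP=np.array([0.6078,-0.078,-0.148])/' h.py
python3 -m jog '[{"grip":-0.7,"slide":[0.5,-0.4,2],"yaw":0.01},{"grip":-0.7,"slide":[0,0,2],"yaw":0},{"grip":-0.7,"slide":[0,0,2],"yaw":0},{"grip":-0.7,"slide":[0,0,2],"yaw":0},{"grip":-0.7,"slide":[0,0,1.5],"yaw":0},{"grip":-0.7,"slide":[0,0,0],"yaw":0},{"grip":-0.7,"slide":[0,0,0],"yaw":0}]'
python3 - <<'E'
from h import *
need([-150,2,70])
cv2.imwrite("pics/w2.png",manip.camera("wrist"))
E
```

```text
clock: 3.45
position: [0.4591, -0.0554, 0.1157]
ee_rot: [0.997, -0.075, 0.0, -0.0]
ft_force: [-0.9, 0.4, 0.5]
grip_width: 0.854
grasp_force: 0.0
clock 3.45 holder mm [-150.4    0.4] z 0.1157 tilt [ 0.001 -0.    -1.   ] slide cm [ 0.04 -0.16  4.57] yaw -0.003 F [-0.9  0.4  0.5] grip 0.854
```

View pics/w2.png

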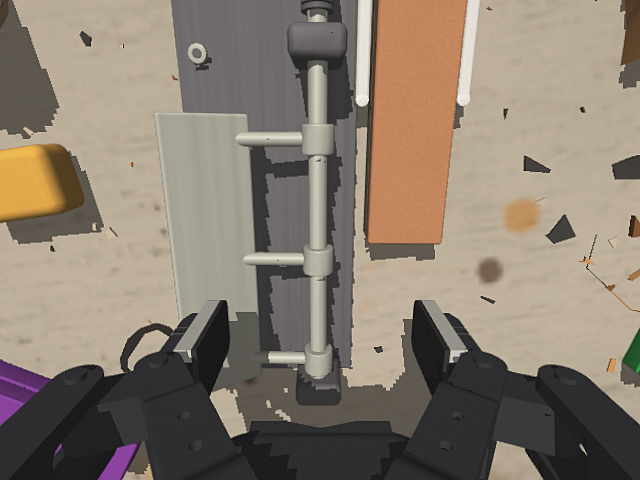

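The left finger (205,340) is above the bar and the right one (440,335) sits behind the stone's near end (370..440,243). Now pressing.

```bash

python3 -m jog '[{"grip":-0.7,"slide":[0,-0.2,1],"yaw":0},{"grip":-0.7,"slide":[0,0,0.8],"yaw":0},{"grip":-0.7,"slide":[0,0,0.6],"yaw":0},{"grip":-0.7,"slide":[0,0,0.6],"yaw":0},{"grip":-0.7,"slide":[0,0,0],"yaw":0},{"grip":-0.7,"slide":[0,0,0],"yaw":0}]'
python3 -m jog '[{"grip":-0.7,"slide":[0,0,0.6],"yaw":0},{"grip":-0.7,"slide":[0,0,0.4],"yaw":0},{"grip":-0.7,"slide":[0,0,0],"yaw":0},{"grip":-0.7,"slide":[0,0,0],"yaw":0}]'
python3 - <<'E'
from h import *
need([-102,2,68])
cv2.imwrite("pics/w3.png",manip.camera("wrist"))
E
```

```text
clock: 4.1
position: [0.459, -0.0533, 0.0849]
ee_rot: [0.997, -0.076, -0.0, -0.0]
ft_force: [-0.4, 0.2, 3.2]
grip_width: 0.852
grasp_force: 1.5
clock: 4.5
position: [0.4589, -0.0546, 0.0752]
ee_rot: [0.997, -0.077, -0.0, 0.001]
ft_force: [-2.1, -4.9, 7.2]
grip_width: 0.85
grasp_force: 3.6
clock 4.5 holder mm [-150.7    1.2] z 0.0752 tilt [-0.    -0.002 -1.   ] slide cm [ 4.87 -0.11  0.72] yaw -0.005 F [-2.1 -4.9  7.2] grip 0.85
```

View pics/w3.png

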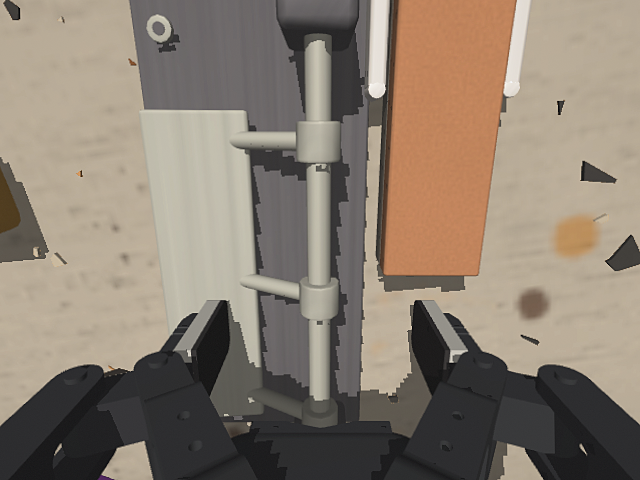

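```bash

python3 -m jog '[{"grip":-0.7,"slide":[0,0,0.3],"yaw":0},{"grip":-0.7,"slide":[0,0,0],"yaw":0},{"grip":-0.7,"slide":[0,0,0],"yaw":0}]'
python3 -m jog '[{"grip":-0.7,"slide":[0,0,0.2],"yaw":0},{"grip":-0.7,"slide":[0,0,0],"yaw":0},{"grip":-0.7,"slide":[0,0,0],"yaw":0}]'
python3 - <<'E'
from h import *
need([-102,2,68])
im=manip.camera("scene"); cv2.imwrite("pics/s3.png",cv2.resize(im[180:300,240:400],None,fx=5,fy=5,interpolation=cv2.INTER_CUBIC))
E
```

```text
clock: 4.85
position: [0.459, -0.055, 0.0724]
ee_rot: [0.997, -0.077, 0.0, 0.001]
ft_force: [-2.6, -5.5, 8.5]
grip_width: 0.848
grasp_force: 4.5
clock: 5.15
position: [0.4592, -0.0551, 0.0712]
ee_rot: [0.997, -0.077, 0.0, 0.001]
ft_force: [-9.4, -7.4, 23.6]
grip_width: 0.848
grasp_force: 12.0
clock 5.15 holder mm [-150.4    0.7] z 0.0712 tilt [-0.    -0.003 -1.   ] slide cm [ 4.84 -0.16  0.32] yaw -0.005 F [-9.4 -7.4 23.6] grip 0.848
```

View pics/s3.png

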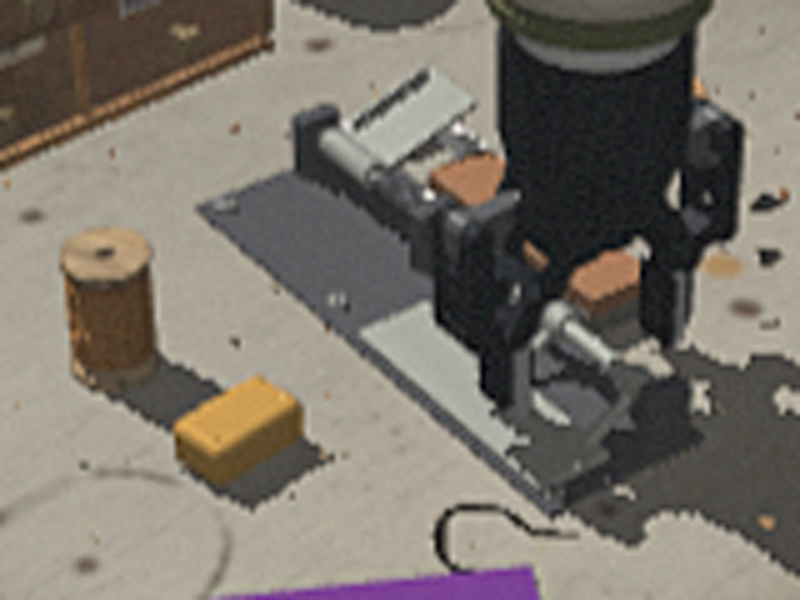

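The scene crop shows the flap raised at (415,110), and the force has jumped to 24 N, so the bar is at its stop. I'll ease off slightly and push.

```bash

python3 -m jog '[{"grip":-0.7,"slide":[0,0,-0.1],"yaw":0},{"grip":-0.7,"slide":[0.8,0,0],"yaw":0},{"grip":-0.7,"slide":[0.8,0,0],"yaw":0},{"grip":-0.7,"slide":[0.6,0,0],"yaw":0},{"grip":-0.7,"slide":[0.6,0,0],"yaw":0},{"grip":-0.7,"slide":[0.6,0,0],"yaw":0},{"grip":-0.7,"slide":[0,0,0],"yaw":0}]'
python3 - <<'E'
from h import *
need([-91,1,70])
cv2.imwrite("pics/w4.png",manip.camera("wrist"))
E
```

```text
clock: 5.9
position: [0.4916, -0.0582, 0.0713]
ee_rot: [0.997, -0.076, -0.002, 0.0]
ft_force: [-10.1, 1.2, 18.6]
grip_width: 0.848
grasp_force: 9.5
clock 5.9 holder mm [-117.8    2.5] z 0.0713 tilt [-0.003 -0.    -1.   ] slide cm [2.68 0.14 0.12] yaw -0.003 F [-10.1   1.2  18.6] grip 0.848
```

View pics/w4.png

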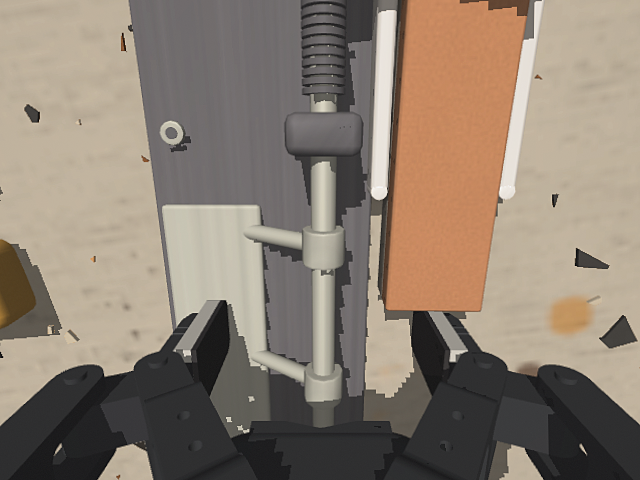

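The stone's near end (385..480,310) is now against the right fingertip, and the stone runs straight between the rails. I'll keep pushing.

```bash

python3 -m jog '[{"grip":-0.7,"slide":[0.6,0,0],"yaw":0},{"grip":-0.7,"slide":[0.6,0,0],"yaw":0},{"grip":-0.7,"slide":[0.6,0,0],"yaw":0},{"grip":-0.7,"slide":[0.4,0,0],"yaw":0},{"grip":-0.7,"slide":[0,0,0],"yaw":0}]'
python3 -m jog '[{"grip":-0.7,"slide":[0.3,0,0],"yaw":0},{"grip":-0.7,"slide":[0,0,0],"yaw":0},{"grip":-0.7,"slide":[0,0,0],"yaw":0}]'
python3 -m jog '[{"grip":-0.7,"slide":[0.2,0,0],"yaw":0},{"grip":-0.7,"slide":[0,0,0],"yaw":0},{"grip":-0.7,"slide":[0,0,0],"yaw":0}]'
python3 - <<'E'
from h import *
need([-91,1,70])
E
```

```text
clock: 6.45
position: [0.5132, -0.0613, 0.0713]
ee_rot: [0.997, -0.076, -0.002, 0.0]
ft_force: [-10.9, 1.4, 20.0]
grip_width: 0.855
grasp_force: 9.4
clock: 6.75
position: [0.5159, -0.0617, 0.0714]
ee_rot: [0.997, -0.076, -0.002, 0.0]
ft_force: [-12.0, 1.3, 19.4]
grip_width: 0.846
grasp_force: 9.4
clock: 7.05
position: [0.5163, -0.0618, 0.0711]
ee_rot: [0.997, -0.075, -0.004, 0.0]
ft_force: [-20.5, 3.0, 27.1]
grip_width: 0.85
grasp_force: 14.5
clock 7.05 holder mm [-92.9   2.5] z 0.0711 tilt [-0.007 -0.    -1.   ] slide cm [0.19 0.15 0.11] yaw -0.003 F [-20.5   3.   27.1] grip 0.85
```

```bash

python3 -m jog '[{"grip":-0.7,"slide":[0.1,0,0],"yaw":0},{"grip":-0.7,"slide":[0,0,0],"yaw":0},{"grip":-0.7,"slide":[0,0,0],"yaw":0},{"grip":-0.7,"slide":[0,0,0],"yaw":0}]'
python3 - <<'E'
from h import *
need([-91,1,70])
im=manip.camera("wrist"); cv2.imwrite("pics/w5.png",im)
E
```

```text
clock: 7.45
position: [0.5165, -0.0618, 0.071]
ee_rot: [0.997, -0.075, -0.005, 0.001]
ft_force: [-25.6, 3.4, 32.5]
grip_width: 0.848
grasp_force: 16.8
clock 7.45 holder mm [-92.7   2.6] z 0.071 tilt [-0.009 -0.    -1.   ] slide cm [0.17 0.16 0.1 ] yaw -0.003 F [-25.6   3.4  32.5] grip 0.848
```

View pics/w5.png

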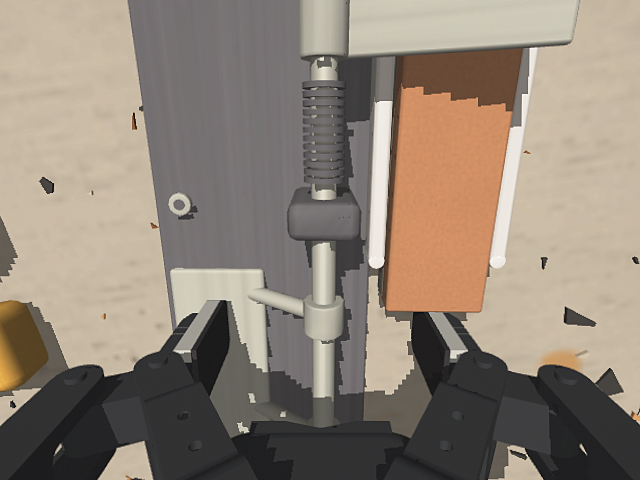

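The flap is open above the stone. The stone's near end is at row 311 and the rail ends at row 262. I'll check that this gap is the 13 mm expected when it is home.

```bash
python3 - <<'E'
from h import *
c=manip.calibration("wrist"); M=c
def ray(u,v,z):
    f=240/np.tan(np.radians(c["vfov"]/2)); s=(np.array([u,v])-[c["cx"],c["cy"]])/f; s/=1+c["k1"]*(s@s)
    T=np.linalg.inv(c["camera_from_world"]); d=T[:3,:3]@[*s,1]; return T[:3,3]+d*(z-T[2,3])/d[2]
for n,u,v,z in [("railL",376,263,.012),("railR",498,262,.012),("stL",386,311,.021),("stR",481,312,.021),("block",324,190,.034)]:
    print(n,local(HP,ray(u,v,z)).round(1))
E
```

```text
railL [-67.6 -17.7]
railR [-67.3 -61.7]
stL [-82.2 -20.5]
stR [-82.6 -53.8]
block [-37.2   1.5]
```

```bash

python3 -m jog '[{"grip":-0.7,"slide":[0.2,0,0],"yaw":0},{"grip":-0.7,"slide":[0,0,0],"yaw":0},{"grip":-0.7,"slide":[0,0,0],"yaw":0}]'
python3 -m jog '[{"grip":-0.7,"slide":[-0.2,0,0],"yaw":0},{"grip":-0.7,"slide":[-0.2,0,0],"yaw":0},{"grip":-0.7,"slide":[0,0,0],"yaw":0}]'
```

```text
clock: 7.8
position: [0.517, -0.0618, 0.0707]
ee_rot: [0.997, -0.075, -0.007, 0.001]
ft_force: [-34.0, 3.1, 40.2]
grip_width: 0.849
grasp_force: 21.0
clock: 8.1
position: [0.5161, -0.0617, 0.0712]
ee_rot: [0.997, -0.075, -0.002, 0.0]
ft_force: [-16.4, 1.9, 21.9]
grip_width: 0.85
grasp_force: 11.0
```

It is stiff, so the stone is on the stop. I'll back off the stone first, then lift.

```bash

python3 -m jog '[{"grip":-0.7,"slide":[-0.4,0,0],"yaw":0},{"grip":-0.7,"slide":[-0.5,0,0],"yaw":0},{"grip":-0.7,"slide":[-0.4,0,-0.1],"yaw":0},{"grip":-0.7,"slide":[0,0,-0.5],"yaw":0},{"grip":-0.7,"slide":[0,0,-0.5],"yaw":0},{"grip":-0.7,"slide":[0,0,-0.5],"yaw":0},{"grip":-0.7,"slide":[0,0,-0.6],"yaw":0},{"grip":-0.7,"slide":[0,0,-1],"yaw":0}]'
python3 -m jog '[{"grip":-0.7,"slide":[0,0,-2],"yaw":0},{"grip":-0.7,"slide":[0,0,-3],"yaw":0},{"grip":-0.7,"slide":[0,0,-3],"yaw":0},{"grip":-0.7,"slide":[-3,0,-2],"yaw":0},{"grip":-0.7,"slide":[-3,0,0],"yaw":0},{"grip":-0.7,"slide":[0,0,0],"yaw":0},{"grip":-0.7,"slide":[0,0,0],"yaw":0}]'
python3 - <<'E'
from h import *
need([-91,1,70])
a=manip.camera("wrist")[0:300,160:560]; b=manip.camera("top")[150:270,300:440]
a=cv2.resize(a,(560,420)); b=cv2.resize(b,(240,206),interpolation=cv2.INTER_CUBIC)
cv2.imwrite("pics/w6.png",a)
E
```

```text
clock: 8.9
position: [0.5047, -0.0607, 0.1028]
ee_rot: [0.997, -0.076, -0.001, 0.0]
ft_force: [-0.2, 0.3, -0.5]
grip_width: 0.845
grasp_force: 0.0
clock: 9.6
position: [0.446, -0.0517, 0.2035]
ee_rot: [0.997, -0.076, 0.0, 0.001]
ft_force: [0.1, -0.4, 0.2]
grip_width: 0.851
grasp_force: 0.0
clock 9.6 holder mm [-163.9    2.1] z 0.2035 tilt [ 0.001 -0.001 -1.   ] slide cm [ 7.28  0.06 13.36] yaw -0.004 F [ 0.1 -0.4  0.2] grip 0.851
```

View pics/w6.png

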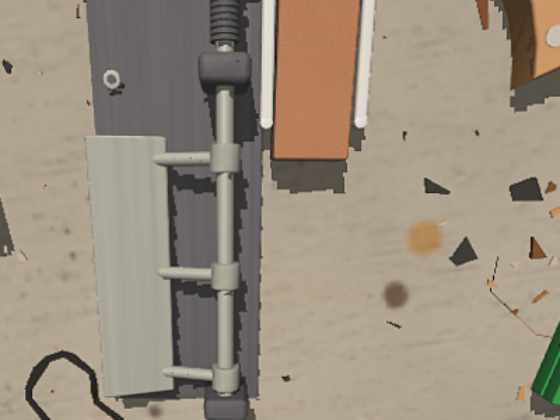

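The wrist picture shows the stone between the rails with its near end at (312,158), the bar back up so the flap is resting on the stone, and the robot clear of everything. Handing in.

```bash
python3 -c "
from workcell import manip
print(manip.hand_in())"
```

```text
the job is handed in; nothing more can be done
None
```

I handed the job in with the stone pushed firmly against the back stop, the flap released onto it, and the robot clear; the hand-in returned no verdict, and I judged the final position from push force and the wrist picture rather than a direct view of the stop.

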